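# Empty the labeller's catch tray into the tote

## Robot

A 7-joint arm with a two-finger parallel gripper is mounted at the origin on the work surface. World frame = base frame: x ahead of the robot, y to its left, z up, the work surface at z = 0. Lengths are in mm, angles in rad, forces in N, time in s.
With the tool pointing down it reaches from about 400 to 875 mm from the base axis. Payload 4.4 kg.
Tool frame: the origin (TCP) lies at the very end of the fingers, on their centre line; the grasp point (between the pads) lies 19 mm behind it; z points along the fingers, y is the line along which they close (so a half turn about z gives the same grasp; the last joint's range is limited). The gripper opens to 85 mm and grips with 20 to 120 N. Pads are 22 mm wide; open, the fingers measure 114 mm over their backs; the gripper's body (76 mm by 85 mm) begins 54 mm behind the grasp point. The pads swing forward as they close: fully open they stand 13 mm farther back than shut.
Start: joints at [-1.227, 0.628, 0.038, 1.517, -0.027, 0.996, -0.02], TCP at [258.955, 596.205, 231.313] pointing down, gripper open.
Joint ranges: [-3.06, 3.06], [-0.37, 2.12], [-1.25, 1.32], [0.18, 2.47], [-1.1, 4.24], [0.23, 1.98], [-2.94, 2.94]. Speed limits (rad/s): [2.57, 2.57, 3.14, 3.14, 3.14, 3.14, 3.14].

## Interface

Orientations are given as [roll, pitch, yaw] about the fixed x, y, z axes, in that order (R = Rz(yaw) Ry(pitch) Rx(roll)).
In Python, from cell import status, get_image, ctrl, models gives the robot as it stands.
- The arm moves only by the shell command python3 -m handwheel 'ROWS' [OPENING]. ROWS is JSON, a list of rows, each an object with "delta_pos": the shift along the world's x, y, z in cm, a list of three; "yaw": the turn about the world's z in rad. A call has 1 to 10 rows; each row shifts and turns the commanded pose from where the row before left it; what a row does not reach is not made up. A row lasts 1/12 s, in which the tool goes at most 41.7 mm and 7.16 degrees, less where a joint would pass 70% of its speed; a pose out of reach is approached as far as the arm can. A call is refused whole if a number of a shift passes 4.17 or a number of a turn 0.125, either way. A call with a gripper value outside its range is refused whole. OPENING is the opening, from -1 (shut) to 1 (fully open), set as the call begins (- or left out, the last holds). The fingers move at their own pace and stop on an object; the grip force is fixed at half the most. Time passes only in rows, so rows that do not move let the fingers close. It gives the time, the measured TCP pose, the force, the opening and the grip force at its end, in the units of the state.
- status.read_state(): the state, without advancing time (a new reading comes with each control period).
- get_image(name): name is "scene" or "top" or "wrist"; returns a dict with "color" (480x640x3 uint8, red, green, blue), "z_map" (480x640 float32, mm along the optical axis (not along the pixel's ray), 0 where there is no reading), "fx", "fy", "cx", "cy" (pixels), "k1" (the pictures are not rectified: a ray, as slopes to the right and down, at radius r is drawn at 1 + k1 r^2 times it, then the intrinsics apply), "position" and "rotation" of the camera in the world; the wrist camera has in their place "hand_eye" (4x4, takes a point from camera to tool coordinates, whose origin is the TCP and whose axes are the flange's). Camera axes: x right, y up, looking along -z (the intrinsics and any distortion apply to the point x, -y, -z); pixel columns grow to the right and rows downward; lengths in mm; the calibration is good to about 2 mm. A picture is of the moment at which its call begins: read the wrist's pose just before it.
- ctrl.finish_job(): hands the job in; it is judged then, once.
Trained networks look in a picture, given as the dict that the camera call returned (one of the last four; its "shot" number tells which), for a name from the list of things; names that differ only in an ending like _2 or _b are one class to them, and where a whole thing is asked for, a point or a joint stands for the part that bears it (a point fixed in the world has none). Each returns a list of dicts, best first, with "score" (0 to 1); they miss things now and then, are a little off and sometimes report something else, mostly with a low value. They report only what shows in the picture. A call takes as long as a camera call. They do not tell look-alikes from the thing itself.
- models.boxes_of(picture, name): "rect" ([left, top, right, bottom] in pixels, round what is visible of it).
The state is a dict: "clock": time; "qpos": joint angles; "qd": joint speeds; "tau": joint torques, N m; "eef_pos": TCP position; "tool_rot": TCP orientation; "force": force on the tool from outside, world axes, zero at the start; "torque": the same for the moment, N m; "width": finger opening in mm; "gripper_force": force on a finger pad.
Only numpy, scipy, OpenCV 4.12 (cv2) and the standard library are available. Lean on these libraries where they do the work, as an engineer would, in place of code of your own. Each camera call takes 0.05 s, during which the arm holds its last target. There are 200 camera calls.

## Task

Slide the grey tote up to the labeller so that it stands flush and centred against the flat face of the stand, under the open lip of the steel catch tray, without ramming it. Then lift the tray by the ledge at its closed end so that the three finished tip boxes slide out into the tote, without touching the boxes with the gripper, and lower the tray gently all the way back down instead of letting it drop. Leave the tote where it is, and leave the bottle, the tip rack and the pipette alone.

Things in the scene. Friction and masses are not known exactly. Their poses are not given: they have to be found in the camera images.
- catch: White labeller (fills x 100..270, y 0..220, 180 mm high) with grey stand block (x -82..82, y 0..140, 105 mm high), fixed. Origin on the bench in the stand's flat face, which looks along -y (the tote must touch it). z up. The steel tray above the stand hinges about the line y 0, z 118 mm and runs along y.
- tray (a joint): Tray angle: 0 down (level), positive lifts the closed +y end, stop 0.95 rad; swings freely, falls back by its weight (450 g plus boxes). Down, in the catch frame: floor top z 125 mm, 172 wide in x, from the open lip at y -40 to the end wall at y 224; side and end walls 37 above the floor; under it beyond y 140 is free space.
- ledge (a point): Middle of the lower outer edge of the steel ledge that sticks out level from the tray's closed end: 140 mm wide (along the hinge line), 41 mm out from the end wall, 6 mm thick. With the tray down it lies at y 265, z 119 of the catch frame; it turns with the tray. It can be lifted with fingertips reaching under it at a slant from outside.
- tote: Loose open grey tote, outer 210 (x) x 200 (y) x 85 mm high, walls 6 mm, 0.6 kg or so. Origin at the centre of its underside, z up. Flush at the stand, its origin lies 100 mm out from the stand's face, its long side along the face. Half a turn makes no difference.
- box_a: Finished closed tip box, white plastic, 78 (x) x 56 (y) x 34 mm high, about 85 g, lying loose on the tray. Origin at the centre of its underside. The three are alike.
- box_b: Finished closed tip box, white plastic, 78 (x) x 56 (y) x 34 mm high, about 85 g, lying loose on the tray. Origin at the centre of its underside. The three are alike.
- box_c: Finished closed tip box, white plastic, 78 (x) x 56 (y) x 34 mm high, about 85 g, lying loose on the tray. Origin at the centre of its underside. The three are alike.
- bottle: Bystander: pale green bottle, 64 mm across, 150 mm high, standing; origin at the centre of its underside.
- rack: Bystander: open white tip rack, 120 (x) x 85 (y) x 64 mm high; origin at the centre of its underside.
- pipette: Bystander: white and grey hand pipette lying on the bench, 265 mm long along its x, 28 mm high; origin under its middle.
Mind the look-alikes: they are no part of the job. Leave any purple or turquoise look-alike of the box_b alone. Leave any blue or yellow look-alike of the box_c alone.

How it is judged (in metres and radians):
On the way, in this order (a step that is already met when the one before it is completed fails the run):
1. the tote stands flush (within 8 mm), centred (within 20 mm) and square against the stand's face while the tray is still down (y of tote in the frame of catch above -0.108 m and x of tote in the frame of catch between -0.02 and 0.02 m and angle between the y axis of tote and the y axis of catch, either way round below 0.07 rad and height (world z) of tote below 0.006 m and value of joint tray below 0.05 rad), for 0.2 s.
2. the tray is tipped up (over 0.25 rad) with the tote at the stand (value of joint tray above 0.25 rad and y of tote in the frame of catch above -0.125 m), for 0.1 s.
At the end, for the whole second after the job is handed in: All three boxes lie at rest in the tote (origins inside its outline, under 105 mm above its underside; heaped is fine); the tote stands flat and still at the stand (within 30 mm of flush, 40 mm of centred); the tray is fully down (under 0.03 rad) (x of box_a in the frame of tote between -0.105 and 0.105 m and y of box_a in the frame of tote between -0.1 and 0.1 m and z of each of box_a, box_b, box_c in the frame of tote below 0.105 m and linear speed of each of box_a, box_b, box_c below 0.06 m/s and x of box_b in the frame of tote between -0.105 and 0.105 m and y of box_b in the frame of tote between -0.1 and 0.1 m and x of box_c in the frame of tote between -0.105 and 0.105 m and y of box_c in the frame of tote between -0.1 and 0.1 m and value of joint tray below 0.03 rad and y of tote in the frame of catch above -0.13 m and x of tote in the frame of catch between -0.04 and 0.04 m and height (world z) of tote below 0.006 m and angle between tote's own z axis and vertical below 0.05 rad and linear speed of tote below 0.02 m/s); the robot touches nothing.
It fails at once if the gripper touches a finished box (over 1 N) (contact force between the fingers and box_a above 1 N or contact force between the fingers and box_b above 1 N or contact force between the fingers and box_c above 1 N).
It fails at once if the tray drops back: it falls faster than 1.5 rad/s (velocity of joint tray below -1.5 rad/s).
It fails at once if the tote is rammed into the labeller (over 40 N) (contact force between tote and catch above 40 N).
It fails at once if bottle, tip rack or pipette moved more than 30 mm (distance of any of bottle, rack, pipette from where it was at the start of the episode above 0.03 m).
It also fails if it takes over 64 s, if anything falls off the work surface, if the arm or the gripper's body presses on something with over 40 N, if the wrist force passes 120 N, or if a joint passes its speed limit or range.

## Working session

There is one attempt and no reset: what is moved stays moved. The work goes in short steps, Python scripts to look and compute and a shell command to move; the robot and the scene stay as the last step left them, time stands still between calls to the robot, and variables do not carry over. Pictures are saved under pics/ and viewed, at most 10 in all, crops included, and the job is handed in when it is done.

```bash
mkdir -p pics
cat > h.py <<'E'
import numpy as np, cv2
from cell import status, get_image, ctrl, models
def cloud(p):
    """world xyz (480,640,3) for fixed cameras"""
    h,w=p["z_map"].shape
    u,v=np.meshgrid(np.arange(w,dtype=float),np.arange(h,dtype=float))
    K=np.array([[p["fx"],0,p["cx"]],[0,p["fy"],p["cy"]],[0,0,1]])
    s=cv2.undistortPoints(np.stack([u,v],-1).reshape(-1,1,2),K,np.array([p["k1"],0,0,0.])).reshape(h,w,2)
    z=p["z_map"].astype(float)
    c=np.stack([s[...,0]*z,-s[...,1]*z,-z],-1)
    W=c@np.array(p["rotation"]).T+np.array(p["position"])
    W[z<=0]=np.nan
    return W
def save(p,n): cv2.imwrite(f"pics/{n}.png",cv2.cvtColor(p["color"],cv2.COLOR_RGB2BGR))
E
python3 - <<'E'
from h import *
s=status.read_state(); print({k:np.round(v,3).tolist() for k,v in s.items()})
for n in ("scene","top"):
    p=get_image(n); save(p,n); W=cloud(p); np.savez(f"{n}.npz",W=W,c=p["color"])
    print(n,np.round(p["position"],0),np.array(p["rotation"]).shape,p["k1"])
    for o in ("catch","tote","box_a","bottle","rack","pipette","ledge"):
        for b in models.boxes_of(p,o)[:5]:
            l,t,r,bb=[int(x) for x in b["rect"]]
            print(o,round(b["score"],2),(l,t,r,bb),np.round(np.nanmedian(W[max(t,0):bb,max(l,0):r].reshape(-1,3),0)))
E
```

```text
{'clock': 0.0, 'qpos': [-1.227, 0.629, 0.038, 1.518, -0.027, 0.996, -0.02], 'qd': [0.002, 0.001, -0.0, -0.0, -0.002, -0.0, 0.0], 'tau': [-0.0, -56.34, 1.226, -19.346, 0.011, 0.01, 0.0], 'eef_pos': [258.678, 595.641, 230.392], 'tool_rot': [-3.14, 0.0, 2.732], 'force': [-0.553, 0.31, 0.363], 'torque': [-0.013, 0.059, 0.01], 'gripper_force': 0.0, 'width': 85.586}Traceback (most recent call last):
  File "<stdin>", line 4, in <module>
  File "h.py", line 11, in cloud
    W=c@np.array(p["rotation"]).T+np.array(p["position"])
      ~~~~~~~~~~~~~~~~~~~~~~~~~~~^~~~~~~~~~~~~~~~~~~~~~~~
ValueError: operands could not be broadcast together with shapes (480,640) (3,)
```

```bash
sed -i 's/    W=c@np.array(p\["rotation"\]).T/    W=c@Rotation.from_euler("xyz",p["rotation"]).as_matrix().T/; 1a from scipy.spatial.transform import Rotation' h.py
python3 - <<'E'
from h import *
for n in ("scene","top"):
    p=get_image(n); save(p,n); W=cloud(p); np.savez(f"{n}.npz",W=W,c=p["color"])
    print(n,np.round(p["position"],0),np.round(p["rotation"],3),p["k1"])
    for o in ("catch","tote","box_a","bottle","rack","pipette","ledge"):
        for b in models.boxes_of(p,o)[:5]:
            l,t,r,bb=[int(x) for x in b["rect"]]
            print(o,round(b["score"],2),(l,t,r,bb),np.round(np.nanmedian(W[max(t,0):bb,max(l,0):r].reshape(-1,3),0)))
E
```

```text
scene [1246.  411.  917.] [0.791 0.004 2.153] 0.026878568908994184
catch 0.62 (271, 186, 440, 360) [603.  97.  91.]
tote 0.62 (223, 175, 328, 264) [ 504. -241.   18.]
box_a 0.97 (352, 208, 388, 239) [474.  63. 150.]
box_a 0.9 (444, 321, 481, 361) [584. 370.  22.]
box_a 0.88 (442, 271, 479, 307) [435. 311.  11.]
box_a 0.86 (375, 231, 408, 258) [510. 141. 157.]
box_a 0.72 (429, 224, 453, 250) [294. 205.  32.]
bottle 0.65 (231, 278, 260, 333) [809. -74.  65.]
rack 0.73 (416, 359, 471, 436) [743. 386.  49.]
pipette 0.74 (142, 199, 201, 248) [ 647. -490.   -1.]
ledge 0.71 (304, 186, 440, 278) [481.  73. 138.]
top [ 443.  -59. 1385.] [ 0.066 -0.002 -1.553] 0.016543267702812562
catch 0.84 (214, 151, 327, 291) [585.  83. 150.]
tote 0.75 (337, 216, 420, 301) [ 492. -219.    6.]
box_a 0.97 (182, 261, 210, 293) [428. 308.  30.]
box_a 0.92 (237, 230, 260, 260) [517. 139. 158.]
box_a 0.8 (294, 240, 316, 269) [493.  -9. 158.]
box_a 0.68 (362, 150, 391, 182) [ 762. -208.   26.]
box_a 0.58 (266, 249, 288, 282) [463.  63. 158.]
bottle 0.8 (323, 137, 343, 164) [783. -79. 101.]
bottle 0.64 (239, 227, 261, 259) [522. 136. 158.]
rack 0.86 (154, 153, 191, 198) [718. 379.  51.]
pipette 0.98 (458, 166, 473, 246) [ 651. -474.    2.]
ledge 0.57 (213, 222, 325, 292) [486.  87. 126.]
```

View pics/scene.png

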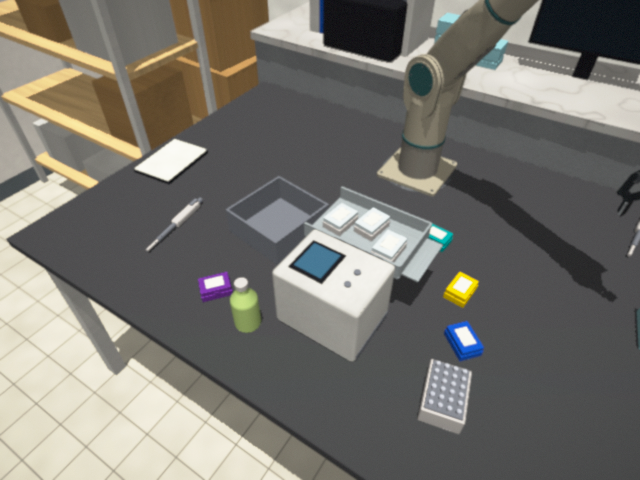

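View pics/top.png

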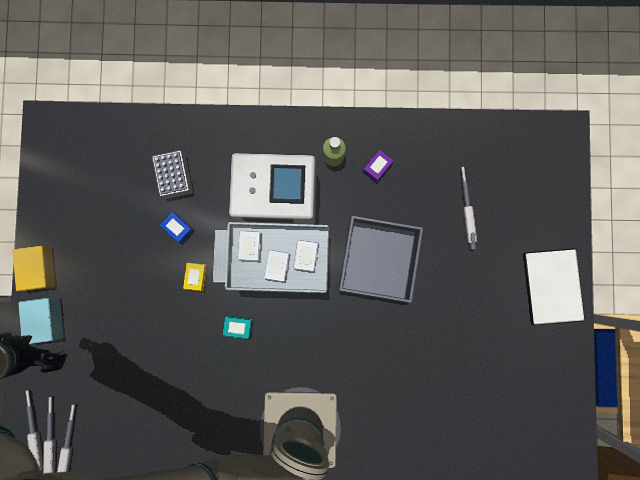

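The three white boxes on the tray at top (250,246), (277,265), (306,255) are the real ones. The look-alikes on the bench are blue (176,227), yellow (195,277), turquoise (238,328) and purple (378,165). The tote is at (380,258), the labeller at (272,187), the ledge at about (220,255), the bottle at (334,150), the rack at (171,174) and the pipette at (468,208). Next I'll fit the poses.

Run:
```python
from h import *
for n in ("top","scene"):
    d=np.load(n+".npz"); W=d["W"]; c=d["c"].astype(int)
    def fit(name,x,y,z):
        with np.errstate(invalid="ignore"):
            m=(W[...,0]>x[0])&(W[...,0]<x[1])&(W[...,1]>y[0])&(W[...,1]<y[1])&(W[...,2]>z[0])&(W[...,2]<z[1])
        P=W[m]
        if len(P)<8: print(n,name,len(P)); return
        r=cv2.minAreaRect(P[:,:2].astype(np.float32))
        print(n,name,len(P),np.round(r[0],1),np.round(r[1],1),round(r[2],2),"z",np.round(np.median(P[:,2]),1),
          "bbox",np.round(P[:,:2].min(0)),np.round(P[:,:2].max(0)))
    fit("labeller",(540,850),(-60,250),(174,188))
    fit("trayrim",(370,590),(-100,215),(161.5,168))
    fit("traywall",(370,590),(-100,215),(135,168))
    fit("ledge",(370,590),(170,260),(110,134))
    fit("tote",(370,650),(-400,-90),(60,95))
    fit("toterim",(370,650),(-400,-90),(78,92))
    for i,(x,y) in enumerate(((517,139),(463,63),(493,-9))): fit("box%d"%i,(x-45,x+45),(y-45,y+45),(150,161))
# crop of tray+tote from top x3
im=cv2.imread("pics/top.png")[200:320,190:450]; cv2.imwrite("pics/crop1.png",cv2.resize(im,None,fx=3,fy=3,interpolation=cv2.INTER_CUBIC))
```

```text
top labeller 5111 [667.   78.7] [217.9 171.8] 89.32 z 180.0 bbox [581. -31.] [754. 188.]
top trayrim 545 [492.6  64.4] [261.2 190.8] 89.23 z 162.8 bbox [396. -67.] [588. 195.]
top traywall 2800 [493.5  64.8] [262.8 193.1] 89.39 z 158.8 bbox [396. -67.] [589. 196.]
top ledge 1153 [495.1 203.8] [ 67.1 183.3] 89.99 z 124.8 bbox [403. 170.] [587. 237.]
top tote 849 [ 488.1 -217.7] [200.3 210.3] 81.44 z 84.0 bbox [ 372. -330.] [ 605. -104.]
top toterim 682 [ 488.1 -217.7] [200.3 210.2] 81.44 z 84.8 bbox [ 372. -330.] [ 605. -104.]
top box0 477 [513.7 137.8] [54.2 74.9] 87.68 z 158.4 bbox [475. 110.] [551. 165.]
top box1 490 [462.5  63.6] [55.9 74.7] 81.7 z 158.3 bbox [424.  34.] [502.  95.]
top box2 483 [491.2  -2.3] [75.5 74.8] 82.93 z 158.2 bbox [452. -40.] [530.  36.]
scene labeller 5688 [674.3  79.1] [218.8 168.3] 89.33 z 179.4 bbox [589. -31.] [758. 189.]
scene trayrim 153 [488.6  65.4] [262.8 177.6] 89.56 z 162.2 bbox [400. -67.] [578. 197.]
scene traywall 3407 [486.7  64. ] [266.3 181.7] 89.45 z 156.6 bbox [395. -68.] [578. 197.]
scene ledge 1045 [489.6 203.4] [ 67.3 176.6] 89.5 z 123.8 bbox [401. 170.] [578. 238.]
scene tote 1582 [ 490.4 -218.8] [206.3 216.1] 80.84 z 76.5 bbox [ 373. -333.] [ 611. -103.]
scene toterim 703 [ 490.2 -218.8] [206.  215.8] 80.92 z 82.9 bbox [ 373. -333.] [ 610. -103.]
scene box0 580 [517.  137.8] [56.5 76.9] 87.19 z 157.9 bbox [478. 109.] [556. 167.]
scene box1 483 [462.7  55.4] [72.4 80.8] 81.31 z 157.6 bbox [427.  18.] [507.  96.]
scene box2 469 [495.3  -1.8] [74.3 77.9] 82.67 z 157.6 bbox [456. -43.] [535.  35.]
```

View pics/crop1.png

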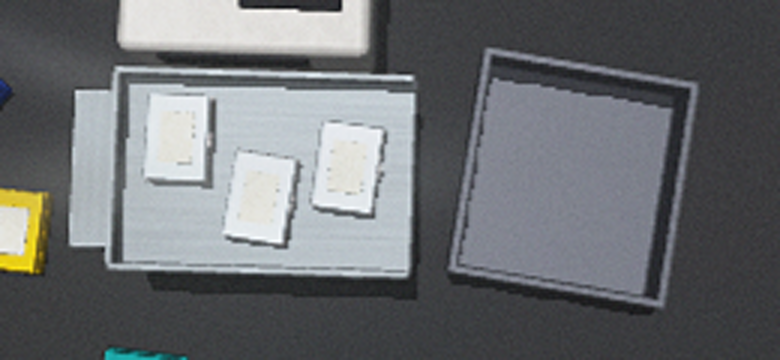

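Choice confirmed: the white boxes at crop (180,138), (262,197), (348,168) lie in the tray, and the tote (575,178) is turned about -0.154 rad. The catch origin is about (486,-28) with yaw -0.012. The interface only offers yaw, so the tool always points straight down.

I'll grip the tote's far (-y) wall at its middle, (474,-314), and slide it from there.

```bash
R='{"delta_pos":[2.2,-3.4,0],"yaw":0.0256}'; python3 -m handwheel '[{"delta_pos":[2.2,-3.4,0],"yaw":0.0256},{"delta_pos":[2.2,-3.4,0],"yaw":0.0256},{"delta_pos":[2.2,-3.4,0],"yaw":0.0256},{"delta_pos":[2.2,-3.4,0],"yaw":0.0256},{"delta_pos":[2.2,-3.4,0],"yaw":0.0256},{"delta_pos":[2.2,-3.4,0],"yaw":0.0256},{"delta_pos":[2.2,-3.4,0],"yaw":0.0256},{"delta_pos":[2.2,-3.4,0],"yaw":0.0256},{"delta_pos":[2.2,-3.4,0],"yaw":0.0256},{"delta_pos":[2.2,-3.4,0],"yaw":0.0256}]'
python3 -m handwheel '[{"delta_pos":[0,-4,0]},{"delta_pos":[0,-4,0]},{"delta_pos":[0,-4,0]},{"delta_pos":[0,-4,0]},{"delta_pos":[0,-4,0]},{"delta_pos":[0,-4,0]},{"delta_pos":[0,-4,0]},{"delta_pos":[0,-4,0]},{"delta_pos":[0,-4,0]},{"delta_pos":[0,-4,0]}]'
```

```text
clock: 1.68
eef_pos: [479.9, 254.5, 231.6]
tool_rot: [3.141, 0.0, 2.989]
force: [0.8, 0.1, 0.0]
width: 85.0
gripper_force: 0.0schema error: expected keys delta_pos, yaw
```

```bash
python3 -m handwheel '[{"delta_pos":[0,-4.1,0],"yaw":0},{"delta_pos":[0,-4.1,0],"yaw":0},{"delta_pos":[0,-4.1,0],"yaw":0},{"delta_pos":[0,-4.1,0],"yaw":0},{"delta_pos":[0,-4.1,0],"yaw":0},{"delta_pos":[0,-4.1,0],"yaw":0},{"delta_pos":[0,-4.1,0],"yaw":0},{"delta_pos":[0,-4.1,0],"yaw":0},{"delta_pos":[0,-4.1,0],"yaw":0},{"delta_pos":[0,-4.1,0],"yaw":0}]'
python3 -m handwheel '[{"delta_pos":[-0.2,-4.0,0],"yaw":0},{"delta_pos":[-0.2,-4.0,0],"yaw":0},{"delta_pos":[-0.2,-4.0,0],"yaw":0},{"delta_pos":[0,-3.8,0],"yaw":0},{"delta_pos":[0,0,0],"yaw":0},{"delta_pos":[0,0,0],"yaw":0}]' -0.1
python3 - <<'E'
from h import *
s=status.read_state(); print(np.round(s["eef_pos"],1),np.round(s["qpos"],2),s["width"])
p=get_image("wrist"); save(p,"wrist1"); p=get_image("top"); W=cloud(p)
with np.errstate(invalid="ignore"): m=(W[...,0]>360)&(W[...,0]<650)&(W[...,1]>-400)&(W[...,1]<-90)&(W[...,2]>78)&(W[...,2]<90)
print(cv2.minAreaRect(W[m][:,:2].astype(np.float32)))
E
```

```text
clock: 2.52
eef_pos: [478.7, -155.8, 231.7]
tool_rot: [-3.142, 0.001, 2.988]
force: [0.3, 0.8, -0.0]
width: 85.2
gripper_force: 0.0
clock: 3.02
eef_pos: [472.0, -314.7, 231.2]
tool_rot: [-3.14, 0.0, 2.982]
force: [0.0, 1.1, -0.4]
width: 38.5
gripper_force: 0.0
[ 472.  -314.7  231.2] [ 0.51  0.51  0.04  1.75 -0.02  0.88  1.97] 38.51243681268191
((488.1328125, -217.7524871826172), (200.37966918945312, 210.1853485107422), 81.40107727050781)
```

View pics/wrist1.png

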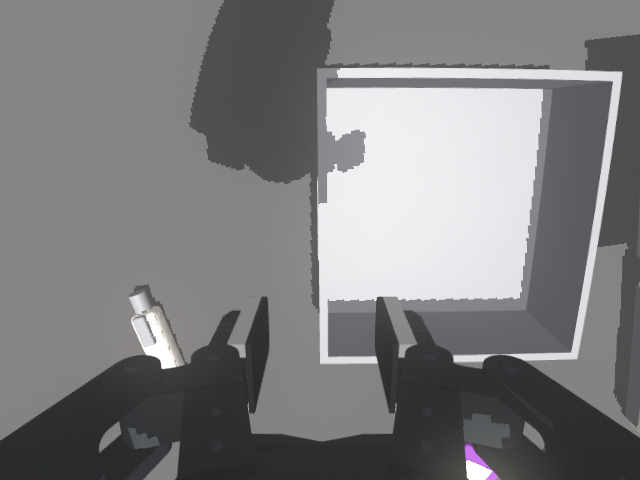

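The wrist picture shows the tote's -y wall running vertically at column ~322, midway between the fingers (col 265 and 380) and parallel to the pads. I can descend and close.

```bash
python3 -m handwheel '[{"delta_pos":[0.2,0,-3.5],"yaw":0},{"delta_pos":[0,0,-3.5],"yaw":0},{"delta_pos":[0,0,-3.5],"yaw":0},{"delta_pos":[0,0.1,-3.5],"yaw":0},{"delta_pos":[0,0,-2.5],"yaw":0},{"delta_pos":[0,0,-1.3],"yaw":0},{"delta_pos":[0,0,0],"yaw":0}]'
python3 -m handwheel '[{"delta_pos":[0,0,0],"yaw":0},{"delta_pos":[0,0,0],"yaw":0},{"delta_pos":[0,0,0],"yaw":0},{"delta_pos":[0,0,0],"yaw":0},{"delta_pos":[0,0,0],"yaw":0},{"delta_pos":[0,0,0],"yaw":0}]' -1
```

```text
clock: 3.7
eef_pos: [473.7, -307.2, 50.4]
tool_rot: [3.138, -0.006, 2.991]
force: [-0.2, -0.3, -0.9]
width: 38.8
gripper_force: 0.0
clock: 4.2
eef_pos: [476.1, -311.4, 54.9]
tool_rot: [-3.141, 0.003, 2.988]
force: [-0.3, -0.4, 6.5]
width: 5.1
gripper_force: 60.5
```

```bash
python3 -m handwheel '[{"delta_pos":[0.1,0.6,0],"yaw":0.0142},{"delta_pos":[0.1,0.7,0],"yaw":0.0142},{"delta_pos":[0.1,0.7,0],"yaw":0.0142},{"delta_pos":[0.1,0.7,0],"yaw":0.0142},{"delta_pos":[0.1,0.7,0],"yaw":0.0142},{"delta_pos":[0.1,0.7,0],"yaw":0.0142},{"delta_pos":[0.1,0.7,0],"yaw":0.0142},{"delta_pos":[0.1,0.7,0],"yaw":0.0142},{"delta_pos":[0.1,0.7,0],"yaw":0.0142},{"delta_pos":[0,0.5,0],"yaw":0.0142}]'
python3 -m handwheel '[{"delta_pos":[0,0.1,0],"yaw":0},{"delta_pos":[0,0,0],"yaw":0}]'
python3 - <<'E'
from h import *
for n in ("top","scene"):
    p=get_image(n); save(p,n+"2"); W=cloud(p)
    with np.errstate(invalid="ignore"): m=(W[...,0]>360)&(W[...,0]<650)&(W[...,1]>-300)&(W[...,1]<-30)&(W[...,2]>78)&(W[...,2]<90)
    print(n,cv2.minAreaRect(W[m][:,:2].astype(np.float32)))
    # robust: +x and -x wall / +y wall by strips
    P=W[m]
    a=P[(abs(P[:,0]-487)<80)&(P[:,1]>-90)]; print("near wall y range",np.round([a[:,1].min(),a[:,1].max()],1), "slope",np.polyfit(a[:,0],a[:,1],1)[0])
    b=P[(abs(P[:,1]+140)<60)]; print("x range",np.round([b[:,0].min(),b[:,0].max()],1))
s=status.read_state(); print(np.round(s["eef_pos"],1),s["tool_rot"],s["force"],s["width"])
E
```

```text
clock: 5.03
eef_pos: [485.9, -246.1, 54.9]
tool_rot: [-3.138, 0.005, 3.128]
force: [1.5, -5.1, 4.9]
width: 5.0
gripper_force: 60.2
clock: 5.2
eef_pos: [485.9, -244.5, 54.9]
tool_rot: [-3.138, 0.005, 3.129]
force: [2.2, -3.7, 5.0]
width: 4.9
gripper_force: 60.4
top ((511.56402587890625, -137.05865478515625), (217.82008361816406, 262.16058349609375), 89.0561752319336)Traceback (most recent call last):
  File "<stdin>", line 8, in <module>
    return umr_minimum(a, axis, None, out, keepdims, initial, where)
ValueError: zero-size array to reduction operation minimum which has no identity
```

```bash
cat >> h.py <<'E'
def tote():
    for n in ("top","scene"):
        W=cloud(get_image(n)); P=W[np.isfinite(W[...,2])]; P=P[(P[:,2]>79)&(P[:,2]<90)]
        for lab,x0,x1 in (("-x",365,405),("+x",565,610)):
            a=P[(P[:,0]>x0)&(P[:,0]<x1)&(P[:,1]>-215)&(P[:,1]<-85)]
            if len(a)<5: print(n,lab,len(a)); continue
            k=np.polyfit(a[:,1],a[:,0],1); print(n,lab,len(a),"x at y-150: %.1f"%np.polyval(k,-150),"yaw %.3f"%-k[0])
        a=P[(abs(P[:,0]-487)<95)&(abs(P[:,0]-487)>55)&(P[:,1]>-270)&(P[:,1]<-195)]
        if len(a)>5:
            k=np.polyfit(a[:,0],a[:,1],1); print(n,"-y",len(a),"y at x486: %.1f"%np.polyval(k,486),"yaw %.3f"%k[0],"min %.1f"%a[:,1].min())
    s=status.read_state(); print(np.round(s["eef_pos"],1),np.round(s["tool_rot"],3),np.round(s["force"],1),s["width"])
E
python3 -c "
from h import *
tote()"
```

```text
top -x 99 x at y-150: 383.3 yaw -0.015
top +x 109 x at y-150: 586.9 yaw -0.014
top -y 34 y at x486: -244.0 yaw -0.001 min -246.3
scene -x 97 x at y-150: 387.5 yaw -0.016
scene +x 130 x at y-150: 590.9 yaw -0.017
scene -y 50 y at x486: -244.0 yaw -0.011 min -250.3
[ 485.9 -244.5   54.9] [-3.139  0.005  3.129] [ 0.6 -2.2  5.5] 4.948397449281281
```

View pics/top2.png

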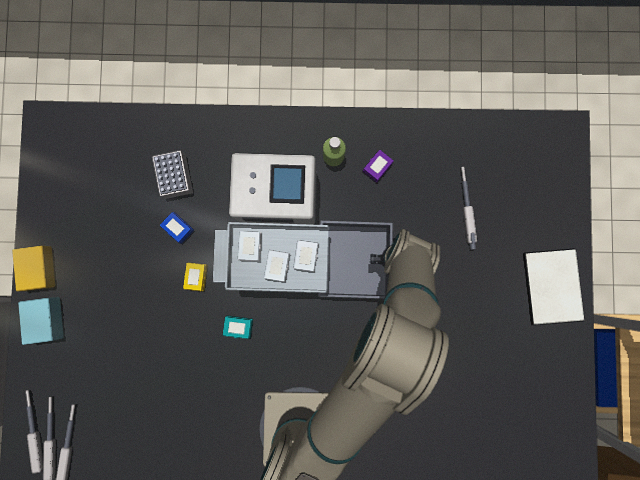

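Tote in the top view at (355,260) sits half under the lip, square (yaw -0.015), with about 19 mm to go. I'll approach slowly and watch the force.

```bash
python3 -m handwheel '[{"delta_pos":[-0.05,0.2,0],"yaw":0},{"delta_pos":[-0.05,0.2,0],"yaw":0},{"delta_pos":[-0.05,0.2,0],"yaw":0},{"delta_pos":[-0.05,0.2,0],"yaw":0},{"delta_pos":[0,0.2,0],"yaw":0},{"delta_pos":[0,0.2,0],"yaw":0},{"delta_pos":[0,0.1,0],"yaw":0},{"delta_pos":[0,0.1,0],"yaw":0}]'
python3 -m handwheel '[{"delta_pos":[0,0.08,0],"yaw":0},{"delta_pos":[0,0.08,0],"yaw":0},{"delta_pos":[0,0,0],"yaw":0}]'
```

```text
clock: 6.02
eef_pos: [483.5, -232.1, 54.9]
tool_rot: [-3.137, 0.005, 3.127]
force: [0.2, -7.7, 6.7]
width: 4.7
gripper_force: 60.3
clock: 6.27
eef_pos: [483.5, -230.4, 54.9]
tool_rot: [-3.137, 0.004, 3.127]
force: [1.4, -6.0, 5.9]
width: 4.7
gripper_force: 60.4
```

```bash
python3 -m handwheel '[{"delta_pos":[0,0.08,0],"yaw":0},{"delta_pos":[0,0.08,0],"yaw":0},{"delta_pos":[0,0,0],"yaw":0}]'
```

```text
clock: 6.52
eef_pos: [483.4, -228.9, 54.9]
tool_rot: [-3.137, 0.004, 3.127]
force: [0.9, -6.3, 5.9]
width: 4.8
gripper_force: 60.4
```

```bash
python3 -m handwheel '[{"delta_pos":[0,0.08,0],"yaw":0},{"delta_pos":[0,0.08,0],"yaw":0},{"delta_pos":[0,0,0],"yaw":0}]'
```

```text
clock: 6.77
eef_pos: [483.4, -227.3, 54.9]
tool_rot: [-3.137, 0.004, 3.127]
force: [-0.2, -7.0, 5.9]
width: 5.0
gripper_force: 60.4
```

```bash
python3 -m handwheel '[{"delta_pos":[0,0.08,0],"yaw":0},{"delta_pos":[0,0.08,0],"yaw":0},{"delta_pos":[0,0,0],"yaw":0}]'; python3 -c "
from h import *
tote()"
```

```text
clock: 7.02
eef_pos: [483.4, -226.5, 54.9]
tool_rot: [-3.136, 0.005, 3.127]
force: [0.5, -8.5, 4.9]
width: 5.3
gripper_force: 60.2
top -x 89 x at y-150: 380.5 yaw -0.014
top +x 108 x at y-150: 584.4 yaw -0.015
top -y 46 y at x486: -249.4 yaw 0.327 min -229.7
scene -x 102 x at y-150: 384.9 yaw -0.013
scene +x 128 x at y-150: 588.3 yaw -0.011
scene -y 47 y at x486: -225.6 yaw -0.013 min -232.2
[ 483.4 -226.5   54.9] [-3.136  0.005  3.127] [ 0.3 -8.9  5.1] 5.260448678874104
```

```bash
python3 -m handwheel '[{"delta_pos":[0,0.1,0],"yaw":0},{"delta_pos":[0,0.1,0],"yaw":0},{"delta_pos":[0,0,0],"yaw":0}]'
```

```text
clock: 7.37
eef_pos: [483.7, -226.5, 54.9]
tool_rot: [-3.134, 0.006, 3.126]
force: [1.5, -12.7, 2.1]
width: 5.4
gripper_force: 60.0
```

```bash
python3 -m handwheel '[{"delta_pos":[0,0.1,0],"yaw":0},{"delta_pos":[0,0.1,0],"yaw":0},{"delta_pos":[0,0,0],"yaw":0}]'; python3 -c "
from h import *
tote()"
```

```text
clock: 7.62
eef_pos: [483.8, -226.4, 54.9]
tool_rot: [-3.131, 0.007, 3.125]
force: [1.1, -17.6, 0.8]
width: 4.6
gripper_force: 59.8
top -x 90 x at y-150: 380.6 yaw -0.012
top +x 107 x at y-150: 584.4 yaw -0.015
top -y 43 y at x486: -251.5 yaw 0.364 min -229.8
scene -x 98 x at y-150: 384.8 yaw -0.010
scene +x 129 x at y-150: 588.4 yaw -0.009
scene -y 51 y at x486: -225.2 yaw -0.015 min -231.5
[ 483.7 -226.4   54.9] [-3.132  0.006  3.125] [  1.3 -17.2   0.9] 4.799705220148691
```

The tote is flush: it no longer advances and the force built up gently to 17 N. It's square and centred too. I'll relax, release and lift, then turn toward the tray.

About the tray: fingers pointing straight down can't reach under the ledge at a slant. So I'll hold the tray's free side wall right at the closed end, pads closing along the hinge line, so the wall pivots in the grip.

```bash
python3 -m handwheel '[{"delta_pos":[0,-0.1,0],"yaw":0},{"delta_pos":[0,-0.1,0],"yaw":0},{"delta_pos":[0,0,0],"yaw":0}]'
python3 -m handwheel '[{"delta_pos":[0,0,0],"yaw":0},{"delta_pos":[0,0,0],"yaw":0},{"delta_pos":[0,0,0],"yaw":0},{"delta_pos":[0,0,0],"yaw":0},{"delta_pos":[0,0,2],"yaw":0},{"delta_pos":[0,0,4],"yaw":0},{"delta_pos":[0,0,4],"yaw":0},{"delta_pos":[0,0,4],"yaw":0},{"delta_pos":[0,0,4],"yaw":0}]' -0.2
python3 -m handwheel '[{"delta_pos":[-0.5,2.8,0],"yaw":-0.112},{"delta_pos":[-0.5,2.8,0],"yaw":-0.112},{"delta_pos":[-0.5,2.8,0],"yaw":-0.112},{"delta_pos":[-0.5,2.8,0],"yaw":-0.112},{"delta_pos":[-0.5,2.8,0],"yaw":-0.112},{"delta_pos":[-0.5,2.8,0],"yaw":-0.112},{"delta_pos":[-0.5,2.8,0],"yaw":-0.112},{"delta_pos":[-0.5,2.8,0],"yaw":-0.112},{"delta_pos":[-0.5,2.8,0],"yaw":-0.112},{"delta_pos":[-0.5,2.8,0],"yaw":-0.112}]'
```

```text
clock: 7.97
eef_pos: [483.7, -226.4, 54.9]
tool_rot: [-3.134, 0.006, 3.126]
force: [0.9, -12.4, 3.2]
width: 5.1
gripper_force: 60.1
clock: 8.72
eef_pos: [481.4, -219.4, 235.0]
tool_rot: [3.141, -0.001, 3.131]
force: [0.7, -0.2, -0.3]
width: 34.1
gripper_force: 0.0
clock: 9.55
eef_pos: [430.9, 61.4, 233.2]
tool_rot: [-3.141, -0.001, 2.005]
force: [0.1, -0.3, -1.1]
width: 33.9
gripper_force: 0.0
```

```bash
python3 -m handwheel '[{"delta_pos":[-0.6,2.8,0],"yaw":-0.112},{"delta_pos":[-0.6,2.8,0],"yaw":-0.112},{"delta_pos":[-0.6,2.8,0],"yaw":-0.112},{"delta_pos":[-0.6,2.8,0],"yaw":-0.112},{"delta_pos":[0,0,0],"yaw":0},{"delta_pos":[0,0,0],"yaw":0}]'
python3 - <<'E'
from h import *
tote(); p=get_image("wrist"); save(p,"wrist2"); print(np.round(p["hand_eye"],3).tolist(),status.read_state()["qpos"])
E
```

```text
clock: 10.05
eef_pos: [406.7, 173.7, 233.0]
tool_rot: [-3.141, -0.0, 1.568]
force: [0.1, -0.7, 0.7]
width: 33.9
gripper_force: 0.0
top -x 102 x at y-150: 380.7 yaw -0.011
top +x 107 x at y-150: 584.4 yaw -0.010
top -y 69 y at x486: -223.8 yaw 0.003 min -229.4
scene -x 98 x at y-150: 384.8 yaw -0.023
scene +x 126 x at y-150: 588.2 yaw -0.011
scene -y 64 y at x486: -225.2 yaw -0.015 min -233.2
[407.6 171.1 233.2] [-3.141e+00  1.000e-03  1.563e+00] [-0.2  0.6 -0.1] 33.92074350158668
[[-0.0, 0.963, 0.269, 69.296], [1.0, 0.0, 0.0, -0.549], [0.0, 0.269, -0.963, -141.73], [0.0, 0.0, 0.0, 1.0]] [-0.74183917  0.35176757  0.3757265   2.07264747 -0.18627294  0.74909526
 -0.25948097]
```

View pics/wrist2.png

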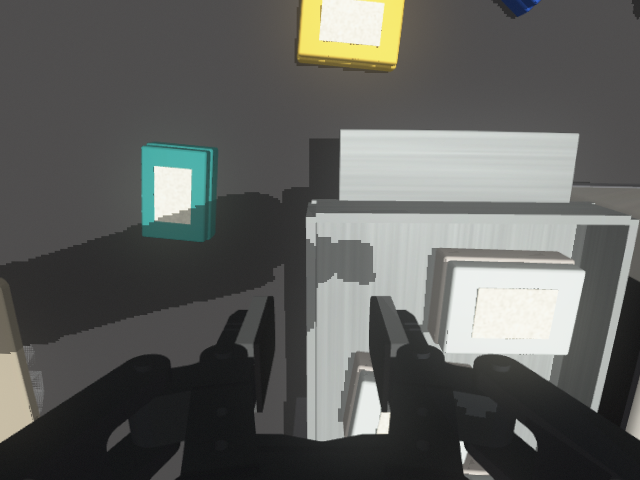

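The wrist view shows the tray's near side wall at columns 306-317 and the end wall at row ~210. The fingers straddle the wall at 265 and 380, and the nearest boxes are at (513,305) and (370,400). I'll measure the wall exactly.

Run:
```python
from h import *
s=status.read_state(); p=get_image("wrist")
p["rotation"]=[0,0,0]; p["position"]=[0,0,0]
C=cloud(p); H=np.array(p["hand_eye"]); T=C@H[:3,:3].T+H[:3,3]
W=T@Rotation.from_euler("xyz",s["tool_rot"]).as_matrix().T+np.array(s["eef_pos"])
P=W[np.isfinite(W[...,2])]
r=P[(P[:,2]>158)&(P[:,2]<167)&(P[:,0]>380)&(P[:,0]<600)]
w=r[(r[:,0]<425)&(r[:,1]<198)&(r[:,1]>120)]
k=np.polyfit(w[:,1],w[:,0],1); print("side rim n",len(w),"x@170 %.1f slope %.3f"%(np.polyval(k,170),k[0]),np.percentile(w[:,0],[2,50,98]),np.median(w[:,2]))
e=r[(r[:,1]>180)&(r[:,0]>420)]; print("end rim y",np.percentile(e[:,1],[2,50,98]))
b=P[(P[:,2]>150)&(P[:,2]<161)&(P[:,0]>412)&(P[:,0]<560)&(P[:,1]<185)]; print("boxes",b.min(0),b.max(0))
l=P[(P[:,2]>118)&(P[:,2]<130)&(P[:,1]>200)]; print("ledge",l.min(0),l.max(0))
print(s["eef_pos"],s["tool_rot"])
```

```text
side rim n 1700 x@170 404.7 slope 0.166 [398.54216578 401.86651134 423.4347207 ] 161.10033346434793
end rim y [182.60726878 193.20684618 196.32207371]
boxes [422.70472563  13.18687367 150.00369015] [551.79446088 166.30709208 160.64712032]
ledge [417.12177093 200.00142094 118.04941288] [557.62212655 237.37282361 126.6225461 ]
[407.88670334 170.53725341 233.26756164] [-3.14128440e+00  4.78511156e-04  1.56129936e+00]
```

```bash
python3 -m handwheel '[{"delta_pos":[-0.7,0.4,-1],"yaw":0},{"delta_pos":[0,0,-3],"yaw":0},{"delta_pos":[0,0,-2.5],"yaw":0},{"delta_pos":[0,0,-2],"yaw":0},{"delta_pos":[0,0,-1],"yaw":0},{"delta_pos":[0,0,-0.5],"yaw":0},{"delta_pos":[0,0,0],"yaw":0},{"delta_pos":[0,0,0],"yaw":0}]'
```

```text
clock: 10.92
eef_pos: [401.5, 175.0, 133.6]
tool_rot: [3.141, -0.0, 1.56]
force: [-0.6, 0.8, -0.7]
width: 33.7
gripper_force: 0.0
```

```bash
python3 -m handwheel '[{"delta_pos":[0,0,0],"yaw":0},{"delta_pos":[0,0,0],"yaw":0},{"delta_pos":[0,0,0],"yaw":0},{"delta_pos":[0,0,0],"yaw":0},{"delta_pos":[0,0,0],"yaw":0}]' -1
```

```text
clock: 11.33
eef_pos: [401.9, 175.8, 134.2]
tool_rot: [3.139, -0.001, 1.561]
force: [-0.1, -0.8, 6.4]
width: 4.3
gripper_force: 59.8
```

```bash
python3 -m handwheel '[{"delta_pos":[0,-0.2,1.0],"yaw":0},{"delta_pos":[0,-0.25,1.0],"yaw":0},{"delta_pos":[0,-0.3,1.0],"yaw":0},{"delta_pos":[0,-0.35,0.95],"yaw":0},{"delta_pos":[0,0,0],"yaw":0}]'
python3 - <<'E'
from h import *
s=status.read_state(); print(np.round(s["qpos"],2),np.round(s["torque"],2))
p=get_image("scene"); W=cloud(p); P=W[np.isfinite(W[...,2])]
l=P[(P[:,1]>150)&(P[:,1]<245)&(P[:,0]>420)&(P[:,0]<555)&(P[:,2]>110)]
l=l[l[:,1]>205]; k=np.polyfit(l[:,1],l[:,2],1); print("ledge slope rad",np.arctan(k[0]),len(l),np.median(l,0))
E
```

```text
clock: 11.75
eef_pos: [401.8, 164.3, 174.1]
tool_rot: [3.139, -0.001, 1.561]
force: [2.7, -1.4, -5.2]
width: 3.7
gripper_force: 58.7
[-0.69  0.44  0.33  2.16 -0.25  0.57 -0.19] [ 0.01 -0.53 -0.09]
ledge slope rad -1.483172773693553 695 [456.99201559 212.958482   174.31318417]
```

```bash
python3 -m handwheel '[{"delta_pos":[0,-0.4,0.95],"yaw":0},{"delta_pos":[0,-0.44,0.92],"yaw":0},{"delta_pos":[0,-0.5,0.9],"yaw":0},{"delta_pos":[0,-0.53,0.88],"yaw":0},{"delta_pos":[0,-0.57,0.85],"yaw":0},{"delta_pos":[0,-0.63,0.82],"yaw":0},{"delta_pos":[0,0,0],"yaw":0},{"delta_pos":[0,0,0],"yaw":0},{"delta_pos":[0,0,0],"yaw":0},{"delta_pos":[0,0,0],"yaw":0}]'
python3 - <<'E'
from h import *
s=status.read_state(); print(np.round(s["qpos"],2),np.round(s["torque"],2))
p=get_image("scene"); save(p,"scene3")
for b in models.boxes_of(p,"box_a"): print(round(b["score"],2),np.round(b["rect"]))
E
```

```text
clock: 12.63
eef_pos: [401.3, 134.0, 226.0]
tool_rot: [3.141, 0.0, 1.562]
force: [4.5, 0.4, -1.1]
width: 3.8
gripper_force: 59.3
[-0.68  0.34  0.38  2.13 -0.19  0.71 -0.18] [-0.32 -0.91 -0.2 ]
0.96 [197. 273. 234. 301.]
0.93 [319. 204. 347. 226.]
0.81 [445. 322. 485. 362.]
0.77 [358. 207. 393. 225.]
0.73 [342. 195. 377. 222.]
0.63 [420. 222. 452. 252.]
0.61 [444. 273. 478. 307.]
```

View pics/scene3.png

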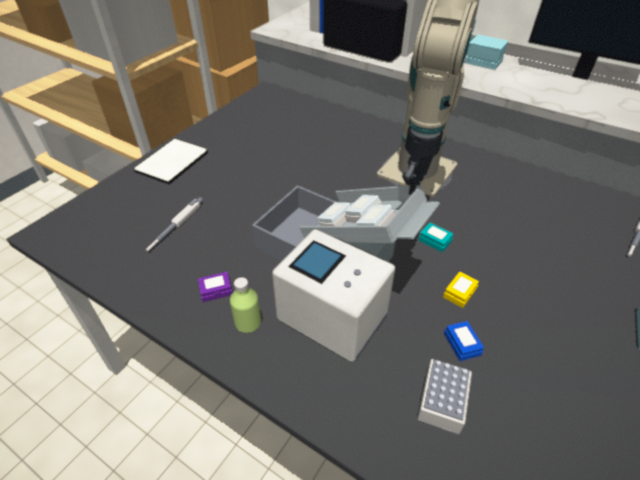

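The tray is up about 0.5 rad and the boxes at (333,213), (360,208), (376,216) have slid toward the lip but are not out yet. I'll tip further and wait.

```bash
python3 -m handwheel '[{"delta_pos":[0,-0.67,0.78],"yaw":0},{"delta_pos":[0,-0.69,0.76],"yaw":0},{"delta_pos":[0,0,0],"yaw":0},{"delta_pos":[0,0,0],"yaw":0},{"delta_pos":[0,0,0],"yaw":0},{"delta_pos":[0,0,0],"yaw":0},{"delta_pos":[0,0,0],"yaw":0},{"delta_pos":[0,0,0],"yaw":0},{"delta_pos":[0,0,0],"yaw":0},{"delta_pos":[0,0,0],"yaw":0}]'
python3 - <<'E'
from h import *
s=status.read_state(); print(np.round(s["qpos"],2),np.round(s["torque"],2))
for n in ("scene","top"):
    p=get_image(n); W=cloud(p)
    for b in models.boxes_of(p,"box_a"):
        l,t,r,bb=[int(x) for x in b["rect"]]; c=W[(t+bb)//2-3:(t+bb)//2+4,(l+r)//2-3:(l+r)//2+4].reshape(-1,3)
        print(n,round(b["score"],2),np.round(np.nanmedian(c,0)))
E
```

```text
clock: 13.57
eef_pos: [401.1, 120.7, 241.2]
tool_rot: [3.141, -0.0, 1.562]
force: [5.4, 0.4, -3.2]
width: 4.1
gripper_force: 60.2
[-0.66  0.31  0.39  2.12 -0.17  0.75 -0.17] [ 0.19 -0.99 -0.19]
scene 0.86 [303. 189.  32.]
scene 0.81 [ 775. -209.   34.]
scene 0.74 [591. 371.  34.]
scene 0.69 [573. -77. 131.]
scene 0.69 [450. 317.  34.]
scene 0.67 [ 503. -170.   39.]
scene 0.64 [ 435. -123.   38.]
scene 0.58 [ 658. -474.   12.]
top 0.94 [448. -99.  41.]
top 0.85 [ 762. -214.   33.]
top 0.73 [ 546. -129.   86.]
top 0.73 [282. 152.  33.]
top 0.69 [450. 302.  34.]
top 0.66 [573. 361.  33.]
top 0.65 [ 487. -156.   40.]
```

```bash
python3 -m handwheel '[{"delta_pos":[0,0,0],"yaw":0},{"delta_pos":[0,0,0],"yaw":0},{"delta_pos":[0,0,0],"yaw":0},{"delta_pos":[0,0,0],"yaw":0}]'
python3 - <<'E'
from h import *
a=get_image("scene")["color"][160:300,230:450]; b=get_image("top")["color"][200:310,210:410]
f=lambda i:cv2.resize(i,(400,300),interpolation=cv2.INTER_CUBIC)
cv2.imwrite("pics/mix.png",cv2.cvtColor(np.hstack([f(a),f(b)]),cv2.COLOR_RGB2BGR))
E
```

```text
clock: 14.1
eef_pos: [401.1, 120.7, 241.2]
tool_rot: [3.141, -0.0, 1.562]
force: [5.7, 0.5, -3.2]
width: 4.2
gripper_force: 60.2
```

View pics/mix.png

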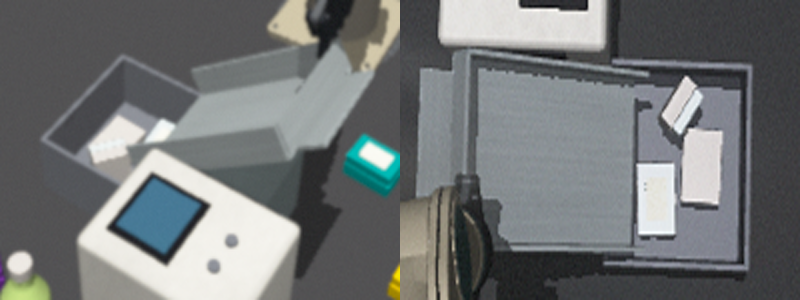

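All three boxes are in the tote (right half, near (657,200), (702,165), (682,105)) and the tray is empty. Now I lower along the same arc in reverse, at about 0.6 rad/s or less.

```bash
python3 -m handwheel '[{"delta_pos":[0,0.69,-0.76],"yaw":0},{"delta_pos":[0,0.67,-0.78],"yaw":0},{"delta_pos":[0,0.63,-0.82],"yaw":0},{"delta_pos":[0,0.57,-0.85],"yaw":0},{"delta_pos":[0,0.53,-0.88],"yaw":0},{"delta_pos":[0,0.5,-0.9],"yaw":0},{"delta_pos":[0,0.44,-0.92],"yaw":0},{"delta_pos":[0,0.4,-0.95],"yaw":0},{"delta_pos":[0,0,0],"yaw":0}]'
python3 -m handwheel '[{"delta_pos":[0,0.35,-0.95],"yaw":0},{"delta_pos":[0,0.3,-1],"yaw":0},{"delta_pos":[0,0.14,-0.5],"yaw":0},{"delta_pos":[0,0.11,-0.5],"yaw":0},{"delta_pos":[0,0.1,-0.5],"yaw":0},{"delta_pos":[0,0.1,-0.3],"yaw":0},{"delta_pos":[0,0,0],"yaw":0},{"delta_pos":[0,0,0],"yaw":0}]'
```

```text
clock: 14.95
eef_pos: [401.7, 165.9, 170.9]
tool_rot: [3.141, 0.001, 1.563]
force: [6.1, 1.2, -0.9]
width: 4.0
gripper_force: 58.8
clock: 15.62
eef_pos: [401.9, 175.9, 136.4]
tool_rot: [3.139, -0.001, 1.561]
force: [1.1, -3.4, 25.8]
width: 4.1
gripper_force: 63.3
```

Run:
```python
from h import *
for n in ("top","scene"):
    P=cloud(get_image(n)); P=P[np.isfinite(P[...,2])]
    f=P[(P[:,1]>-60)&(P[:,1]<180)&(P[:,0]>450)&(P[:,0]<550)&(P[:,2]>100)&(P[:,2]<135)]
    k=np.polyfit(f[:,1],f[:,2],1); l=P[(P[:,1]>205)&(P[:,1]<236)&(P[:,0]>425)&(P[:,0]<550)&(P[:,2]>90)]
    print(n,"slope %.4f"%k[0],"z@0 %.1f"%np.polyval(k,0),len(f),"ledge z",np.median(l[:,2]))
```

```text
top slope -0.0015 z@0 124.8 3298 ledge z 125.24961667951004
scene slope -0.0004 z@0 123.9 2312 ledge z 125.61985279169005
```

The tray is level again (slope about 0, ledge top at 125 mm). I'll unload the press, release, lift clear and check the tote.

```bash
python3 -m handwheel '[{"delta_pos":[0,0,0.1],"yaw":0},{"delta_pos":[0,0,0.1],"yaw":0},{"delta_pos":[0,0,0],"yaw":0}]'
python3 -m handwheel '[{"delta_pos":[0,0,0],"yaw":0},{"delta_pos":[0,0,0],"yaw":0},{"delta_pos":[0,0,0],"yaw":0},{"delta_pos":[0,0,0],"yaw":0},{"delta_pos":[0,0,1],"yaw":0},{"delta_pos":[0,0,3],"yaw":0},{"delta_pos":[0,0,4],"yaw":0},{"delta_pos":[0,0,2],"yaw":0},{"delta_pos":[0,0,0],"yaw":0},{"delta_pos":[0,0,0],"yaw":0}]' -0.2
python3 - <<'E'
from h import *
tote()
for n in ("top","scene"):
    p=get_image(n); W=cloud(p); P=W[np.isfinite(W[...,2])]
    f=P[(P[:,1]>-60)&(P[:,1]<180)&(P[:,0]>450)&(P[:,0]<550)&(P[:,2]>100)&(P[:,2]<135)]
    print(n,"slope %.4f"%np.polyfit(f[:,1],f[:,2],1)[0])
    t=P[(P[:,1]>-218)&(P[:,1]<-75)&(P[:,0]>395)&(P[:,0]<575)]; print("tote content max z",np.nanpercentile(t[:,2],[50,99,100]))
    for b in models.boxes_of(p,"box_a"):
        l,tt,r,bb=[int(x) for x in b["rect"]]; c=W[(tt+bb)//2-3:(tt+bb)//2+4,(l+r)//2-3:(l+r)//2+4].reshape(-1,3)
        print(n,round(b["score"],2),np.round(np.nanmedian(c,0)))
    if n=="top": save(p,"top4"); cv2.imwrite("pics/fin.png",cv2.resize(cv2.imread("pics/top4.png")[130:320,140:420],None,fx=2.5,fy=2.5))
E
```

```text
clock: 15.97
eef_pos: [401.8, 175.8, 136.7]
tool_rot: [3.14, 0.0, 1.561]
force: [6.3, -1.3, -2.5]
width: 4.2
gripper_force: 58.8
clock: 16.8
eef_pos: [400.8, 176.1, 238.0]
tool_rot: [3.141, -0.002, 1.563]
force: [-0.1, 0.5, 0.1]
width: 34.2
gripper_force: 0.0
top -x 101 x at y-150: 380.7 yaw -0.011
top +x 133 x at y-150: 581.6 yaw 0.012
top -y 74 y at x486: -223.1 yaw 0.015 min -229.6
scene -x 96 x at y-150: 384.9 yaw -0.029
scene +x 158 x at y-150: 585.2 yaw 0.017
scene -y 62 y at x486: -225.2 yaw -0.008 min -233.2
[399.8 175.5 236.4] [-3.139e+00  1.000e-03  1.562e+00] [-0.  -0.9  0.1] 34.07137758946774
top slope 0.0014
tote content max z [ 9.29878686 86.03287266 90.58713198]
top 0.88 [ 489. -161.   40.]
top 0.69 [290. 180.  35.]
top 0.68 [ 759. -208.   35.]
top 0.65 [468. 306.   7.]
top 0.65 [573. 365.  34.]
top 0.63 [ 552. -121.   82.]
top 0.59 [448. -99.  41.]
scene slope 0.0001
tote content max z [39.86667958 85.28487034 86.31587106]
scene 0.78 [ 776. -196.   32.]
scene 0.73 [ 557. -125.   82.]
scene 0.71 [ 485. -165.   40.]
scene 0.7 [301. 200.  33.]
scene 0.69 [451. 315.  34.]
scene 0.68 [592. 374.  34.]
```

View pics/fin.png

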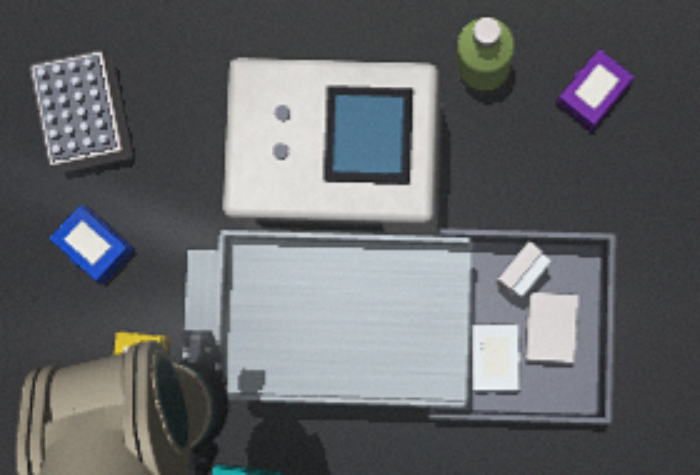

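The tray is down and empty, all three boxes are in the tote (crop (497,358), (553,328), (525,268)), and the bystanders haven't moved. Handing in.

```bash
python3 -c "
from cell import ctrl
print(ctrl.finish_job())"
```

```text
the job is handed in; nothing more can be done
None
```

I handed the job in: the tote is flush, centred and square at the stand, all three boxes are at rest in it, and the tray is gently back down; I lifted the tray by its side wall at the closed end, not by the ledge as you asked, because the tool only points straight down and can't reach under it.

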